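# Prop open the washed rice bin to air

## Task

The rice bin has been washed and must stand propped open to air. Open its lid right back until it leans on its hinge stop, swing the red-sleeved prop rod up out of its clip, then bring the lid down gently onto the rod, without letting it drop, so that the rod's rounded tip sits in the slot under the lid and holds the lid half open by itself. Leave the turntable and the things on it as they are.

Things in the scene. Friction and masses are not known exactly. Their poses are not given: they have to be found in the camera images.
- bin: Grey galvanised sheet-steel rice bin with a hinged dark green lid, fixed on the table: 172 deep (x), 260 wide (y), rim 110 high, walls 4 thick (back wall 34 higher), 149 high with lid shut, empty. Origin: centre of its underside. Its -x side is the front (lid handle), +x the back (hinge); its -y wall carries the prop rod. Yaw about 90 degrees: front to the robot's right, rod side away from it.
- lid (a joint): Lid angle in rad: 0 shut, grows as the lid opens, 1.85 at the hinge stop, where it leans back past upright and stays when let go; below about 1.5 it falls shut if let go. About 0.92 when it rests on the prop rod in the slot. The lid weighs about 0.5 kg, hinge nearly free.
- lid_hinge (a point): Middle of the lid's hinge line, which runs along the bin's y axis, at (92, 0, 124) mm in the bin's frame. At lid angle a, a lid point that lies s towards the front and n above the hinge line when shut is at x = 92 - s cos a + n sin a, z = 124 + s sin a + n cos a in the bin's frame. The lid is a pan: s from 0 to 186, 286 wide, underside of its top at n = 23, rim skirt 22 below the hinge line.
- lid_handle (a point): Middle of the lid's steel handle bar: round, 10 mm thick, 100 clear between its two posts, along the bin's y axis, s = 226, n = 4. It stands 40 mm off the lid's front skirt, so fingers pointing down can straddle it (one in the 35 mm gap: open the gripper only about 25 mm), and the bar can turn in the grip as the lid swings. 128 mm above the table with the lid shut, 340 at the stop.
- prop_rod (a joint): Prop rod angle in rad: 0 lying level along the top of the rim in its clip, tip towards the bin's back; grows as the tip swings up (1.57 upright). 0.73 when its tip is in the slot with the lid resting on it. A stiff rubber bush at the pivot keeps the rod at whatever angle it is left. The sprung clip, 45 mm from the pivot, gives way to a light pull of a few newtons.
- rod_pivot (a point): Pivot of the prop rod, on the bin's -y wall near the front: (-74, -128, 120) mm in the bin's frame; the rod swings in the upright plane over that wall. Steel rod 8 mm thick.
- rod_grip (a point): Centre of the red plastic sleeve on the rod, 114 mm from the pivot, 15 mm thick, 44 long: the place to hold it. 120 mm above the table in the clip, 10 mm above the bin's rim; fingers pointing down can pass on both sides of the thin wall.
- rod_tip (a point): Centre of the rod's black rounded tip (11 mm ball), 152 mm from the pivot.
- lid_slot (a point): Seat of the slot under the lid: centre of the rod's tip when seated. s = 110, n = 17.5 from the hinge line, over the rod (y = -128 mm in the bin's frame). The slot is an aluminium keeper on the lid's underside, 20 wide, with two cross lips 15 mm apart flaring to about 30 at the mouth, 18 deep: the tip is caught only if the rod leans within about 0.07 rad of 0.73 when the lid comes down.
- turntable: Turntable: round wooden platter 300 mm across, its top 30 mm above the table, on a dark base; it turns freely if pushed. Origin: centre of the base on the table.
- bowl_center (a point): Centre of a white ceramic bowl on the turntable, 116 mm across, 58 high. To be left alone.
- whisk_center (a point): Middle of a steel whisk lying on the turntable, 215 mm long. To be left alone.
- funnel_center (a point): Half-way up a green plastic funnel standing mouth down on the turntable, 100 mm across, 115 high. To be left alone.
- pump_bottle_center (a point): Half-way up an empty clear pump bottle with a white pump on the turntable, 64 mm across, 172 high. To be left alone.

How it is judged:
By the outcome, as a careful person would: the job done as asked, in the order asked, and still so for the second after the job is handed in, with the robot touching nothing.
It also fails if it takes over 64 s, if anything falls off the work surface, if the arm or the gripper's body presses on something with over 40 N, if the wrist force passes 120 N, or if a joint passes its speed limit or range.

## Robot

A 7-joint arm with a two-finger parallel gripper is mounted at the origin on the work surface. World frame = base frame: x ahead of the robot, y to its left, z up, the work surface at z = 0. Lengths are in m, angles in rad, forces in N, time in s.
With the tool pointing down it reaches from about 0.4 to 0.75 m from the base axis. Payload 19.5 kg.
Tool frame: the origin (TCP) lies on the centre line of the jaws, within the pads' length; the fingertips stand 19 mm ahead of it and the grasp point (between the pads) is the TCP; z points along the fingers, y is the direction in which the jaws open and shut (so a half turn about z gives the same grasp; the last joint's range is limited). The gripper opens to 85 mm and grips with 20 to 120 N. Pads are 22 mm wide; open, the fingers measure 114 mm over their backs; the gripper's body (76 mm by 85 mm) begins 54 mm behind the grasp point. The pads swing forward as they close: fully open they stand 13 mm farther back than shut.
Start: joints at [-1.235, 0.707, -0.028, 1.485, 0.022, 0.951, -0.075], TCP at [0.212, 0.534, 0.227] pointing down, gripper open.
Joint ranges: [-2.71, 2.71], [-0.32, 2.16], [-1.57, 1.52], [0, 2.45], [-1.46, 4.6], [0, 2.02], [-2.83, 2.83]. Speed limits (rad/s): [1.89, 1.89, 2.57, 2.57, 3.01, 3.01, 3.01].

## Interface

Orientations are given as a unit quaternion [x, y, z, w].
In Python, from workcell import * gives the robot as it stands.
- The arm moves only by the shell command python3 -m handwheel 'ROWS' [OPENING] [FORCE]. ROWS is JSON, a list that holds one entry, the list of rows, each a list of 4 numbers: the shift along the tool's x, y, z in units of 25 mm (1.0 is 25 mm), then the turn about the tool's z in units of 6 degrees (1.0 is 6 degrees). A call has 1 to 12 rows; each row is the pose to reach, as a shift and turn from the pose measured when the call began, along the tool's axes at that moment; what a row does not reach only later rows make up. A row lasts 1/12 s, in which the tool goes at most 41.7 mm and 7.16 degrees, less where a joint would pass 70% of its speed; a pose out of reach is approached as far as the arm can. A call with a gripper value outside its range is refused whole. OPENING is the opening, from 0 (shut) to 1 (fully open), set as the call begins (- or left out, the last holds). The fingers move at their own pace and stop on an object; FORCE is the grip in N (left out, the last holds). Time passes only in rows, so rows that repeat a pose let the fingers close. It gives the time, the measured TCP pose, the force and the opening at its end, in the units of the state.
- get_obs(): the state, without advancing time (a new reading comes with each control period).
- capture(name): name is "scene" or "side" or "wrist"; returns a dict with "pixels" (480x640x3 uint8, blue, green, red), "fovy" (degrees; the focal length in pixels is half the picture's height over the tangent of half this angle, whatever the lens; pixels are square), "cx", "cy" (the principal point, pixels), "cam_to_world" (4x4, takes a point from camera to world coordinates); the wrist camera has in their place "hand_eye" (4x4, takes a point from camera to tool coordinates, whose origin is the TCP and whose axes are the flange's). Camera axes: x right, y up, looking along -z (the intrinsics and any distortion apply to the point x, -y, -z); pixel columns grow to the right and rows downward; lengths in m; the calibration is good to about 2 mm. A picture is of the moment at which its call begins: read the wrist's pose just before it. There is no depth.
- job_done(): hands the job in, once; it reports no verdict.
The state is a dict: "t": time; "joints": joint angles; "qvel": joint speeds; "joint_torque": joint torques, N m; "eef_pos": TCP position; "ee_rot": TCP orientation; "force": force on the tool from outside, world axes, zero at the start; "moment": the same for the moment, N m; "opening": finger opening in m.
Only numpy, scipy, OpenCV 4.12 (cv2) and the standard library are available. Lean on these libraries where they do the work, as an engineer would, in place of code of your own. Each camera call takes 0.05 s, during which the arm holds its last target. There are 200 camera calls.

## Working session

There is one attempt and no reset: what is moved stays moved. The work goes in short steps, Python scripts to look and compute and a shell command to move; the robot and the scene stay as the last step left them, time stands still between calls to the robot, and variables do not carry over. Pictures are saved under pics/ and viewed, about 8 in all and at most 12, crops included, and the job is handed in when it is done.

```bash
ls; mkdir -p pics; python3 - <<'E'
from workcell import *
import cv2,numpy as np
o=get_obs(); print(o)
for n in("scene","side"):
    c=capture(n); cv2.imwrite(f"pics/{n}0.png",c["pixels"]); print(n,{k:v for k,v in c.items() if k!="pixels"})
E
```

```text
pics
{'t': 0.0, 'joints': array([-1.23470607,  0.70707242, -0.02762484,  1.48501803,  0.02195942,
        0.9509115 , -0.0755004 ]), 'qvel': array([-0.0001892 ,  0.00067574,  0.00164915, -0.00268432, -0.00225389,
        0.00023744,  0.00012014]), 'joint_torque': array([-1.03371425e-03, -8.83213019e+01,  1.23390265e+00, -2.36157006e+01,
        1.67576683e-02,  6.76171141e-03, -3.62922287e-05]), 'eef_pos': array([0.21198346, 0.53419456, 0.22634047]), 'ee_rot': array([ 1.87782391e-01,  9.82210500e-01, -5.44461605e-04, -1.04743391e-04]), 'force': array([-0.4591003 , -0.77190702,  0.08959099]), 'moment': array([-0.01440488,  0.02327091,  0.03987752]), 'opening': 0.08537978376132856}
scene {'fovy': 56.41481072905769, 'cx': 317.31323704280754, 'cy': 238.07183376476544, 'cam_to_world': array([[-0.29757652, -0.59023742,  0.75037857,  1.32105091],
       [ 0.95464796, -0.17592095,  0.24020635,  0.41348615],
       [-0.00977147,  0.78782714,  0.6158189 ,  0.74289975],
       [ 0.        ,  0.        ,  0.        ,  1.        ]])}
side {'fovy': 47.31008522732747, 'cx': 316.95364906825574, 'cy': 238.4899626580598, 'cam_to_world': array([[ 0.85123136,  0.23786038, -0.46779013,  0.05010024],
       [-0.52429431,  0.42421119, -0.73834975, -0.62366479],
       [ 0.02281766,  0.87376616,  0.48581072,  0.6247219 ],
       [ 0.        ,  0.        ,  0.        ,  1.        ]])}
```

View pics/scene0.png

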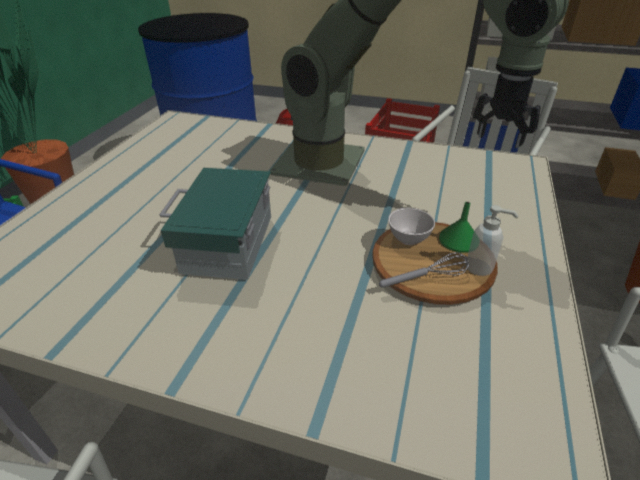

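View pics/side0.png

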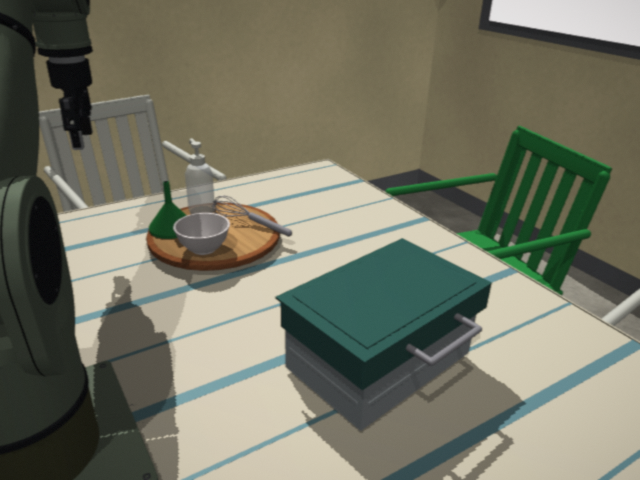

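```bash
cat > h.py <<'E'
import cv2,numpy as np
from scipy.optimize import least_squares
def proj(c,P,T=None):
    T=c["cam_to_world"] if T is None else T
    q=(np.c_[P,np.ones(len(P))]@np.linalg.inv(T).T)[:,:3]
    f=240/np.tan(np.radians(c["fovy"])/2)
    return np.c_[c["cx"]+f*q[:,0]/-q[:,2], c["cy"]-f*q[:,1]/-q[:,2]]
def b2w(p,P):
    c,s=np.cos(p[2]),np.sin(p[2]); P=np.atleast_2d(P)
    return np.c_[p[0]+c*P[:,0]-s*P[:,1],p[1]+s*P[:,0]+c*P[:,1],P[:,2]]
def lid(s,y,n,a): return np.array([.092-s*np.cos(a)+n*np.sin(a),y,.124+s*np.sin(a)+n*np.cos(a)])
E
python3 - <<'E'
from workcell import *
from h import *
C={n:capture(n) for n in("scene","side")}
P=np.array([lid(.186,-.143,.025,0),lid(.186,.143,.025,0),lid(0,.143,.025,0),lid(0,-.143,.025,0)])
uv={"side":[[490,283],[363,357],[278,297],[404,240]],"scene":[[168,232],[208,168],[270,172],[243,238]]}
r=lambda p:np.concatenate([(proj(C[n],b2w(p,P))-uv[n]).ravel() for n in uv])
s=least_squares(r,[.5,-.1,1.57],loss="soft_l1",x_scale=[.1,.1,.1]);print(s.x,r(s.x).round(1))
L=np.array([lid(a,y,n,0) for a,y,n in[(.186,-.143,-.022),(.186,.143,-.022),(0,.143,-.022),(0,-.143,-.022),(.226,-.05,.004),(.226,.05,.004)]]+[(x,y,0) for x in(-.086,.086) for y in(-.13,.13)])
out=[]
for n,(x,y) in {"side":(270,230),"scene":(140,140)}.items():
    w,h=(230,210) if n=="side" else (150,150)
    im=cv2.resize(C[n]["pixels"][y:y+h,x:x+w],None,fx=3.4 if n=="x" else 1.7*230/w,fy=1.7*230/w,interpolation=cv2.INTER_CUBIC); k=1.7*230/w
    for i,(u,v) in enumerate(proj(C[n],b2w(s.x,np.r_[P,L]))):
        cv2.circle(im,(int((u-x+.5)*k),int((v-y+.5)*k)),3,(0,0,255) if i<8 else (0,255,255),1)
    out.append(cv2.copyMakeBorder(im,0,395-im.shape[0],0,0,cv2.BORDER_CONSTANT))
cv2.imwrite("pics/ov.png",np.hstack(out))
E
```

```text
[ 0.51776259 -0.08666244  1.73204018] [ 0.7 -0.9  0.1  3.  -2.7 -2.  -2.  -2.4 -7.3 -0.4 -3.6  0.2  1.6  0.5
 -0.5  0.2]
```

View pics/ov.png

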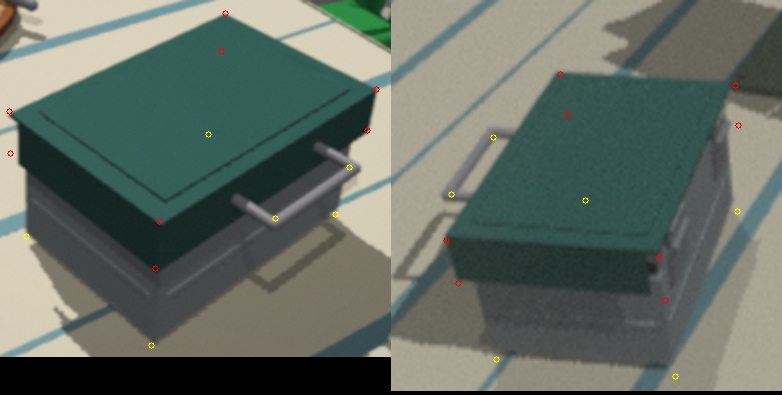

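```bash
python3 - <<'E'
from workcell import *
from h import *
C={n:capture(n) for n in("scene","side")}
P=np.array([lid(.186,-.143,.025,0),lid(.186,.143,.025,0),lid(0,.143,.025,0),lid(0,-.143,.025,0),lid(.226,-.055,.004,0),lid(.226,.055,.004,0)])
uv={"side":np.array([[376,90],[159,222],[11,112],[225,13],[354,168],[275,220]])/1.7+[269.5,229.5],"scene":(np.array([[447,240],[560,74],[731,83],[659,257],[451,195],[494,135]])-[391,0])/2.607+[139.5,139.5]}
r=lambda p:np.concatenate([(proj(C[n],b2w(p,P))-uv[n]).ravel() for n in uv])
s=least_squares(r,[.5,-.1,1.57],loss="soft_l1",x_scale=[.1,.1,.1]);p=s.x;print(p,r(p).round(1))
print("handle",b2w(p,lid(.226,0,.004,0)),"grip",b2w(p,[-.074+.114,-.128,.12]),"hinge",b2w(p,lid(0,0,0,0)))
for a in(.3,.6,.92,1.2,1.5,1.85):print(a,b2w(p,lid(.226,0,.004,a)))
o=get_obs();from scipy.spatial.transform import Rotation as R
print(R.from_quat(o["ee_rot"]).as_matrix().round(3))
E
```

```text
[ 0.51757273 -0.08740866  1.73478849] [ 0.2 -0.2  0.6  0.4 -0.5  0.1  0.1  0.6 -0.1 -1.2 -1.3  0.8 -0.4  0.
 -0.3  0.3  1.3  1.   0.1 -0.  -0.7  1.   0.1 -0.2]
handle [[ 0.53944932 -0.21961084  0.128     ]] grip [[ 0.63732508 -0.02704829  0.12      ]] hinge [[0.50255299 0.00335701 0.124     ]]
0.3 [[ 0.53760842 -0.20848609  0.19460891]]
0.6 [[ 0.53263611 -0.17843803  0.25491054]]
0.92 [[ 0.52438598 -0.1285817   0.30622925]]
1.2 [[ 0.51531401 -0.07375898  0.33609026]]
1.5 [[ 0.50451154 -0.00847866  0.34971682]]
1.85 [[0.49175698 0.06859829 0.34014583]]
[[-0.929  0.369 -0.   ]
 [ 0.369  0.929 -0.   ]
 [ 0.    -0.    -1.   ]]
```

```bash
cat >> h.py <<'E'
from scipy.spatial.transform import Rotation as R
BIN=np.array([.5176,-.0874,1.7348])
def units(targets,yaw=None,o=None):
    "world targets -> handwheel units from the present pose; yaw = wanted world angle of tool y"
    from workcell import get_obs
    o=o or get_obs(); M=R.from_quat(o["ee_rot"]).as_matrix(); cur=np.arctan2(M[1,1],M[0,1])
    dy=0 if yaw is None else -(((yaw-cur+np.pi/2)%np.pi)-np.pi/2)
    print("t",round(o["t"],2),"pos",o["eef_pos"].round(4),"toolz",M[:,2].round(3),"F",o["force"].round(1),"open",round(o["opening"],4))
    for t in np.atleast_2d(targets): print(((t-o["eef_pos"])@M/.025).round(2), round(np.degrees(dy)/6,2))
def hand(a,s=.226,n=.004,y=0): return b2w(BIN,lid(s,y,n,a))[0]
def bar_yaw(): return BIN[2]
E
python3 - <<'E'
from h import *
units([hand(0)+[-.22,.47,.2],hand(0)+[0,0,.2],hand(0)+[0,0,.1]],bar_yaw())
E
```

```text
t 0.3 pos [0.212  0.5344 0.2266] toolz [-0. -0. -1.] F [-0.6 -0.1  0.7] open 0.0853
[-8.18 -8.97 -4.05] -5.17
[-23.3  -23.2   -4.05] -5.17
[-23.3  -23.2   -0.05] -5.17
```

```bash
python3 -m handwheel '[[[0,0,-1.6,0],[0,0,-3.2,0],[-1,-1,-4,-1],[-2,-2.1,-4,-2],[-3.2,-3.2,-4,-3],[-4.4,-4.4,-4,-4],[-5.5,-5.5,-4,-5.17],[-6.6,-6.6,-4,-5.17],[-7.8,-7.7,-4,-5.17],[-9,-8.9,-4,-5.17],[-10.1,-10,-4,-5.17],[-11.2,-11.2,-4,-5.17]]]' 0.29 20; python3 - <<'E'
from h import *
units([hand(0)+[0,0,.1]],bar_yaw())
E
```

```text
t: 1.3
eef_pos: [0.3694, 0.1691, 0.3269]
ee_rot: [-0.082, 0.997, -0.0, 0.0]
force: [1.2, 0.7, 0.4]
opening: 0.0248
t 1.3 pos [0.3694 0.1691 0.3269] toolz [ 0. -0. -1.] F [1.2 0.7 0.4] open 0.0248
[ -4.18 -16.45   3.96] -0.0
```

```bash
python3 -m handwheel '[[[-0.4,-1.5,0,0],[-0.8,-3,0,0],[-1.2,-4.6,0,0],[-1.6,-6.2,0.4,0],[-2,-7.8,0.8,0],[-2.4,-9.4,1.2,0],[-2.8,-11,1.6,0],[-3.2,-12.6,2,0],[-3.6,-14.2,2.4,0],[-4,-15.5,2.8,0],[-4.18,-16.2,3.2,0],[-4.18,-16.45,3.5,0]]]'; python3 - <<'E'
from h import *
from workcell import *
units([hand(0)+[0,0,.04],hand(0)],bar_yaw())
o=get_obs()
c=capture("wrist");cv2.imwrite("pics/w1.png",c["pixels"]);
T=np.eye(4);T[:3,:3]=R.from_quat(o["ee_rot"]).as_matrix();T[:3,3]=o["eef_pos"]
print(proj(c,np.array([hand(0),hand(0,y=.055),hand(0,y=-.055)]),T@c["hand_eye"]))
E
```

```text
t: 2.3
eef_pos: [0.5397, -0.2228, 0.2378]
ee_rot: [-0.08, 0.997, -0.0, -0.0]
force: [-0.4, 0.1, 0.2]
opening: 0.0249
t 2.3 pos [ 0.5397 -0.2228  0.2378] toolz [-0.001 -0.001 -1.   ] F [-0.4  0.1  0.2] open 0.0249
[-0.01  0.13  2.79] -0.03
[-0.02  0.13  4.39] -0.03
[[319.12572729 234.4399055 ]
 [319.15931571 163.67255835]
 [319.09620019 296.65048766]]
```

View pics/w1.png

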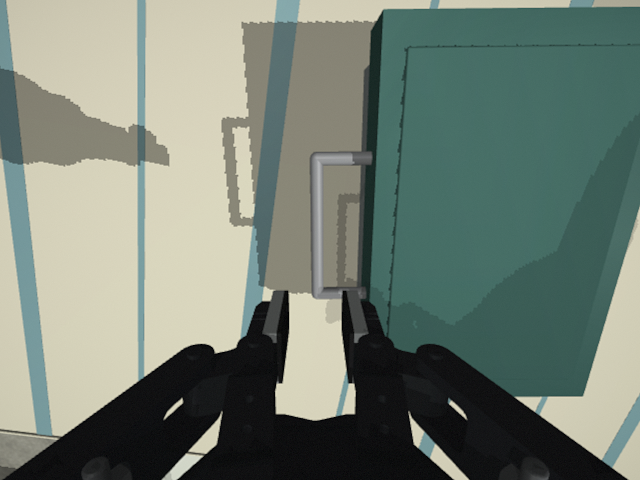

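```bash
python3 -m handwheel '[[[0.1,0.08,0.6,0],[0.1,0.08,1.4,0],[0.1,0.08,2.3,0],[0.1,0.08,3.1,0],[0.1,0.08,3.8,0],[0.1,0.08,4.2,0],[0.1,0.08,4.39,0],[0.1,0.08,4.39,0]]]'; python3 -m handwheel '[[[0,0,0,0],[0,0,0,0],[0,0,0,0],[0,0,0,0]]]' 0 20; python3 - <<'E'
from h import *
units([hand(a) for a in (0,.1,.2,.3,.4,.5,.6,.7,.8)],bar_yaw())
E
```

```text
t: 3.02
eef_pos: [0.5358, -0.2198, 0.1271]
ee_rot: [-0.081, 0.997, 0.0, -0.001]
force: [-1.5, -0.8, 0.6]
opening: 0.0248
t: 3.35
eef_pos: [0.5365, -0.2205, 0.1284]
ee_rot: [-0.081, 0.997, -0.001, -0.0]
force: [1.2, -4.0, 8.3]
opening: 0.0002
t 3.35 pos [ 0.5365 -0.2205  0.1284] toolz [-0.001 -0.001 -1.   ] F [ 1.2 -4.   8.3] open 0.0002
[-0.12  0.02  0.01] -0.03
[-0.12  0.08 -0.89] -0.03
[-0.12  0.23 -1.78] -0.03
[-0.12  0.46 -2.65] -0.03
[-0.12  0.79 -3.49] -0.03
[-0.12  1.2  -4.3 ] -0.03
[-0.12  1.68 -5.06] -0.03
[-0.11  2.24 -5.77] -0.03
[-0.11  2.87 -6.43] -0.03
```

```bash
python3 - <<'E'
from workcell import *
from h import *
a=capture("wrist")["pixels"];b=capture("side")["pixels"]
cv2.imwrite("pics/w2.png",np.hstack([cv2.resize(a,(400,300)),cv2.resize(b[220:430,270:550],(400,300),interpolation=cv2.INTER_CUBIC)]))
E
```

```text
(no output)
```

View pics/w2.png

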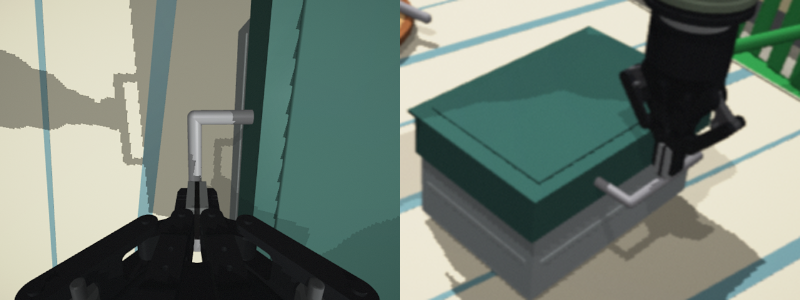

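```bash
python3 - <<'E'
from workcell import *
from h import *
o=get_obs();print(o["opening"],o["force"])
C=[capture(n) for n in("wrist","side","scene")]
T=np.eye(4);T[:3,:3]=R.from_quat(o["ee_rot"]).as_matrix();T[:3,3]=o["eef_pos"]
for c in C: print(proj(c,np.array([o["eef_pos"],o["eef_pos"]-[0,0,.019]]),T@c["hand_eye"] if "hand_eye" in c else None).round(0).tolist())
a,b,d=[c["pixels"] for c in C]
cv2.imwrite("pics/w3.png",np.hstack([cv2.resize(a[240:420,240:400],(266,300)),cv2.resize(b[300:370,420:490],(300,300),interpolation=cv2.INTER_CUBIC),cv2.resize(d[160:260,130:200],(210,300),interpolation=cv2.INTER_CUBIC)]))
E
```

```text
0.00028629618816880574 [ 1.44842342 -3.71385796  7.50115774]
[[315.0, 302.0], [315.0, 285.0]]
[[454.0, 344.0], [452.0, 354.0]]
[[171.0, 202.0], [173.0, 208.0]]
```

View pics/w3.png

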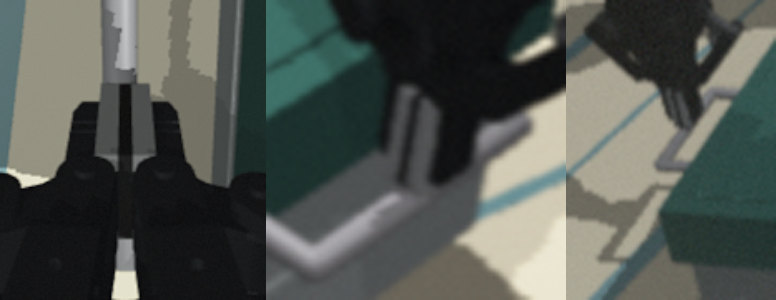

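```bash
python3 -m handwheel '[[[0,0,-0.4,0],[0,0,-0.4,0],[0,0,-0.4,0],[0,0,0,0],[0,0,0.3,0],[0,0,0.6,0],[0,0,0.6,0]]]' 0.29 20;  python3 -m handwheel '[[[0,0,0,0],[0,0,0,0],[0,0,0,0],[0,0,0,0]]]' 0 20
```

```text
t: 4.18
eef_pos: [0.5357, -0.2201, 0.1112]
ee_rot: [-0.081, 0.997, 0.0, -0.002]
force: [0.8, -0.5, 0.1]
opening: 0.0247
t: 4.52
eef_pos: [0.5359, -0.222, 0.1115]
ee_rot: [-0.08, 0.997, -0.001, -0.001]
force: [2.0, -11.1, -1.9]
opening: 0.0087
```

```bash
python3 - <<'E'
from h import *
from workcell import get_obs
o=get_obs()
units([o["eef_pos"]+hand(a)-hand(0) for a in np.arange(.08,1.0,.08)])
E
```

```text
t 4.52 pos [ 0.5359 -0.222   0.1115] toolz [-0.002 -0.003 -1.   ] F [  2.  -11.1  -1.9] open 0.0087
[ 0.    0.04 -0.72] 0.0
[ 0.    0.14 -1.44] 0.0
[ 0.01  0.29 -2.14] 0.0
[ 0.01  0.5  -2.84] 0.0
[ 0.01  0.77 -3.51] 0.0
[ 0.01  1.09 -4.16] 0.0
[ 0.02  1.45 -4.78] 0.0
[ 0.02  1.87 -5.37] 0.0
[ 0.02  2.34 -5.93] 0.0
[ 0.03  2.84 -6.44] 0.0
[ 0.03  3.39 -6.92] 0.0
[ 0.03  3.97 -7.35] 0.0
```

```bash
python3 -m handwheel '[[[0,0.04,-0.72,0],[0,0.14,-1.44,0],[0,0.29,-2.14,0],[0,0.5,-2.84,0],[0,0.77,-3.51,0],[0,1.09,-4.16,0],[0,1.45,-4.78,0]]]'; python3 - <<'E'
from h import *
from workcell import get_obs
o=get_obs()
g=np.array([.5359,-.222,.1115])
units([g+hand(a)-hand(0) for a in np.arange(.56,1.5,.08)])
E
```

```text
t: 5.1
eef_pos: [0.5298, -0.1865, 0.2318]
ee_rot: [-0.08, 0.997, -0.002, -0.001]
force: [-1.7, -2.5, -1.5]
opening: 0.0086
t 5.1 pos [ 0.5298 -0.1865  0.2318] toolz [-0.003 -0.004 -1.   ] F [-1.7 -2.5 -1.5] open 0.0086
[-0.01  0.02  0.03] 0.0
[-0.    0.44 -0.56] 0.0
[ 0.    0.9  -1.11] 0.0
[ 0.    1.41 -1.63] 0.0
[ 0.01  1.96 -2.1 ] 0.0
[ 0.01  2.54 -2.53] 0.0
[ 0.02  3.15 -2.92] 0.0
[ 0.02  3.79 -3.25] 0.0
[ 0.02  4.46 -3.53] 0.0
[ 0.03  5.15 -3.75] 0.0
[ 0.03  5.85 -3.92] 0.0
[ 0.04  6.56 -4.03] 0.0
```

Tracking well; forces low.

```bash
python3 -m handwheel '[[[0,0.44,-0.56,0],[0,0.9,-1.11,0],[0,1.41,-1.63,0],[0,1.96,-2.1,0],[0,2.54,-2.53,0],[0,3.15,-2.92,0],[0,3.79,-3.25,0],[0,4.46,-3.53,0],[0,5.15,-3.75,0],[0,5.85,-3.92,0],[0,6.56,-4.03,0]]]'; python3 - <<'E'
from h import *
g=np.array([.5359,-.222,.1115])
units([g+hand(a)-hand(0) for a in [1.44,1.5,1.56,1.62,1.68,1.73,1.78,1.82,1.85]])
E
```

```text
t: 6.02
eef_pos: [0.5031, -0.024, 0.3326]
ee_rot: [-0.079, 0.997, -0.002, -0.002]
force: [-2.7, -2.0, 5.1]
opening: 0.0091
t 6.02 pos [ 0.5031 -0.024   0.3326] toolz [-0.004 -0.005 -1.   ] F [-2.7 -2.   5.1] open 0.0091
[-0.   -0.01  0.02] 0.0
[ 0.    0.53 -0.03] 0.0
[ 0.    1.07 -0.04] 0.0
[ 0.01  1.62 -0.02] 0.0
[0.01 2.16 0.03] 0.0
[0.01 2.6  0.09] 0.0
[0.01 3.05 0.18] 0.0
[0.01 3.4  0.27] 0.0
[0.02 3.66 0.34] 0.0
```

```bash
python3 -m handwheel '[[[0,0.53,-0.03,0],[0,1.07,-0.04,0],[0,1.62,-0.02,0],[0,2.16,0.03,0],[0,2.6,0.09,0],[0,3.05,0.18,0],[0,3.4,0.27,0],[0,3.6,0.33,0],[0,3.66,0.34,0]]]'; python3 - <<'E'
from h import *
g=np.array([.5359,-.222,.1115])
units([g+hand(1.85)-hand(0)])
E
```

```text
t: 6.77
eef_pos: [0.4882, 0.0661, 0.3236]
ee_rot: [-0.079, 0.997, -0.003, -0.002]
force: [-4.9, -9.6, 7.0]
opening: 0.0092
t 6.77 pos [0.4882 0.0661 0.3236] toolz [-0.004 -0.006 -1.   ] F [-4.9 -9.6  7. ] open 0.0092
[ 0.  0. -0.] 0.0
```

```bash
python3 -m handwheel '[[[0,0,0,0],[0,0,0,0],[0,0,0,0],[0,0,-0.4,0],[0,0,-1.2,0],[0,0,-2.2,0],[0,0,-2.6,0]]]' 0.29 20; python3 - <<'E'
from h import *
from workcell import *
print(get_obs()["joints"].round(2))
g=b2w(BIN,[-.074+.104,-.128,.106])[0]
units([g+[0,-.02,.28],g+[0,0,.1],g],BIN[2]+np.pi/2)
a=capture("side")["pixels"];b=capture("scene")["pixels"]
cv2.imwrite("pics/s2.png",np.hstack([a[:,:560],b[20:,90:330]])[:,:800] if 0 else np.hstack([cv2.resize(a,(400,300)),cv2.resize(b[40:340,60:460],(400,300))]))
E
```

```text
t: 7.35
eef_pos: [0.489, 0.0667, 0.3911]
ee_rot: [-0.079, 0.997, -0.003, -0.001]
force: [-0.1, 0.4, -0.6]
opening: 0.0247
[-0.15  0.43 -0.09  1.43  0.04  1.29  1.48]
t 7.35 pos [0.489  0.0667 0.3911] toolz [-0.001 -0.006 -1.   ] F [-0.1  0.4 -0.6] open 0.0247
[-5.14 -5.83  0.22] 14.95
[-5.28 -5.    7.42] 14.95
[-5.29 -4.98 11.42] 14.95
```

View pics/s2.png

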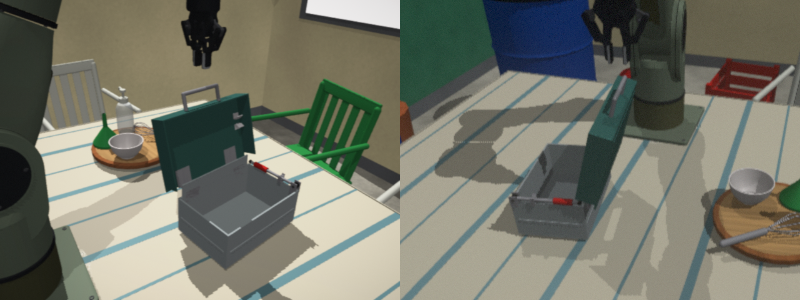

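```bash
python3 -m handwheel '[[[-0.5,-0.6,0,1.15],[-1,-1.2,0,2.3],[-1.5,-1.8,0,3.5],[-2,-2.4,0,4.7],[-2.5,-3,0,5.9],[-3,-3.6,0,7],[-3.6,-4.2,0,8.2],[-4.2,-4.8,0,9.4],[-4.7,-5.3,0,10.6],[-5,-5.6,0,11.8],[-5.14,-5.8,0,13],[-5.14,-5.83,0,14.1]]]' 0.5 20; python3 - <<'E'
from h import *
from workcell import *
o=get_obs();T=np.eye(4);T[:3,:3]=R.from_quat(o["ee_rot"]).as_matrix();T[:3,3]=o["eef_pos"]
G=b2w(BIN,[-.074+.114,-.128,.12]);ray=[]
for n in("scene","side","wrist"):
    c=capture(n);im=c["pixels"].astype(int);m=((im[...,2]>110)&(im[...,1]<60)&(im[...,0]<60)).astype(np.uint8)
    X=T@c["hand_eye"] if n=="wrist" else c["cam_to_world"]
    q=proj(c,G,X)[0];k,l,s,ce=cv2.connectedComponentsWithStats(m)
    print(n,"pred",q.round(1),[(ce[i].round(1).tolist(),int(s[i,4])) for i in range(1,k) if s[i,4]>15 and np.hypot(*(ce[i]-q))<60])
    if n=="wrist": cv2.imwrite("pics/w4.png",c["pixels"])
g=b2w(BIN,[-.074+.104,-.128,.106])[0]
units([g+[0,0,.1],g],BIN[2]+np.pi/2)
E
```

```text
t: 8.45
eef_pos: [0.6396, -0.0579, 0.3886]
ee_rot: [0.615, 0.788, -0.003, 0.001]
force: [-0.7, -0.6, 0.3]
opening: 0.0425
scene pred [223.1 242.4] [([219.1, 240.1], 52)]
side pred [417.1 266. ] [([417.1, 265.6], 86)]
wrist pred [320.4 168.7] [([317.3, 178.6], 186)]
t 8.6 pos [ 0.639  -0.0569  0.3896] toolz [-0.002 -0.006 -1.   ] F [ 0.3  1.  -1.5] open 0.0429
[0.81 0.23 7.34] 0.87
[ 0.83  0.25 11.34] 0.87
```

```bash
cat >> h.py <<'E'
def tri(obs,x0,z=None):
    "obs: list of (cam, X, uv)"
    f=lambda p:np.concatenate([proj(c,np.array([[*p]]) if z is None else np.array([[p[0],p[1],z]]),X)[0]-uv for c,X,uv in obs])
    s=least_squares(f,x0,x_scale=.01); return s.x,f(s.x).round(1)
def wristX(c,o):
    T=np.eye(4);T[:3,:3]=R.from_quat(o["ee_rot"]).as_matrix();T[:3,3]=o["eef_pos"];return T@c["hand_eye"]
def red(c,q,r=60):
    im=c["pixels"].astype(int);m=((im[...,2]>110)&(im[...,1]<60)&(im[...,0]<60)).astype(np.uint8)
    k,l,s,ce=cv2.connectedComponentsWithStats(m);return [(ce[i],s[i]) for i in range(1,k) if s[i,4]>15 and np.hypot(*(ce[i]-q))<r]
E
python3 -m handwheel '[[[0.2,0.1,1,0.87],[0.4,0.2,2.4,0.87],[0.7,0.24,3.8,0.87],[0.83,0.24,4.8,0.87],[0.83,0.24,5,0.87],[0.83,0.24,5,0.87]]]'
python3 - <<'E'
from h import *
from workcell import *
o=get_obs(); G=b2w(BIN,[-.074+.114,-.128,.12])[0]; ob=[]
for n in("wrist","scene","side"):
    c=capture(n); X=wristX(c,o) if n=="wrist" else c["cam_to_world"]
    r=max(red(c,proj(c,G[None],X)[0]),key=lambda a:a[1][4]); print(n,r[0].round(1),r[1]); ob.append((c,X,r[0]))
print(G,tri(ob,G),tri(ob,G[:2],.12),tri(ob[:1],G[:2],.12))
g=b2w(BIN,[-.074+.104,-.128,.106])[0]
units([g+[0,0,.1],g],BIN[2]+np.pi/2)
cv2.imwrite("pics/w5.png",ob[0][0]["pixels"])
E
```

```text
t: 9.1
eef_pos: [0.6389, -0.0359, 0.2638]
ee_rot: [0.645, 0.764, -0.004, 0.0]
force: [-1.0, -0.6, 1.7]
opening: 0.0428
wrist [311.6 219.6] [304 191  15  49 445]
scene [219.  240.2] [213 238  14   5  52]
side [416.9 265.7] [407 260  21  13  95]
[ 0.63735166 -0.02703825  0.12      ] (array([ 0.63456253, -0.03362144,  0.12438346]), array([-0.2, -0.1,  1.7, -0.6,  1.7,  0.3])) (array([ 0.63464079, -0.03437815]), array([-0.1, -0.6,  1.7,  0.9,  1.8,  2.7])) (array([ 0.63485713, -0.0349103 ]), array([-0.,  0.]))
t 9.25 pos [ 0.6399 -0.0366  0.2663] toolz [ 0.    -0.006 -1.   ] F [-0.3 -0.3 -0. ] open 0.0428
[ 0.01 -0.04  2.41] 0.01
[ 0.03 -0.03  6.41] 0.01
```

View pics/w5.png

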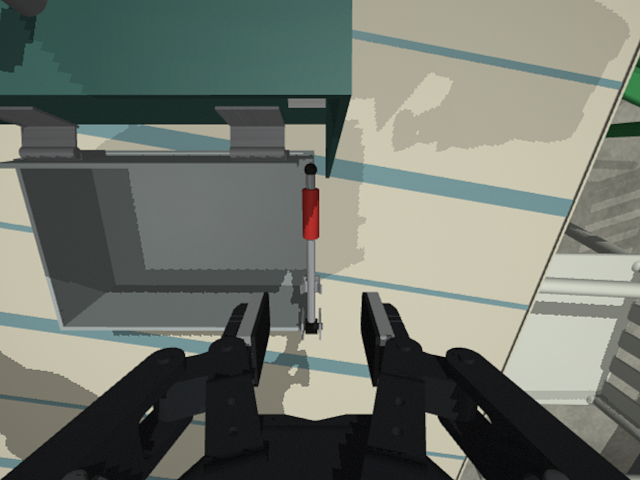

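```bash
python3 - <<'E'
from h import *
from workcell import *
o=get_obs(); c=capture("wrist");X=wristX(c,o);P={}
for k,uv,z in(("piv",(312,327),.12),("tip",(310.3,168.5),.12),("slv",(311,214.5),.122)):
    P[k]=tri([(c,X,np.array(uv))],[.63,-.03],z)[0];print(k,P[k])
d=P["tip"]-P["piv"];print(np.hypot(*d),np.arctan2(d[1],d[0]),"bin pred piv",b2w(BIN,[-.074,-.128,.12]),"tip",b2w(BIN,[.078,-.128,.12]))
E
```

```text
piv [ 0.65492007 -0.1455709 ]
tip [0.62826686 0.00784979]
slv [ 0.63527273 -0.03124301]
0.15571866369092288 1.7428058556274264 bin pred piv [[ 0.65596437 -0.13950854  0.12      ]] tip [[0.63114742 0.01045185 0.12      ]]
```

```bash
sed -i 's/^BIN=.*/BIN=np.array([.5155,-.0912,1.737])/' h.py; python3 - <<'E'
from h import *
g=b2w(BIN,[-.074+.104,-.128,.104])[0]
units([g+[0,0,.1],g],BIN[2]+np.pi/2)
E
```

```text
t 9.3 pos [ 0.6399 -0.0365  0.2661] toolz [ 0.    -0.006 -1.   ] F [-0.5 -0.2 -0. ] open 0.0426
[-0.12 -0.15  2.49] -0.01
[-0.09 -0.14  6.49] -0.01
```

```bash
python3 -m handwheel '[[[-0.1,-0.14,1,0],[-0.1,-0.14,2,0],[-0.1,-0.14,3,0],[-0.1,-0.14,4,0],[-0.1,-0.14,4.8,0],[-0.1,-0.14,5.4,0],[-0.1,-0.14,5.9,0],[-0.1,-0.14,6.3,0],[-0.1,-0.14,6.5,0],[-0.1,-0.14,6.5,0]]]'; python3 -m handwheel '[[[0,0,0,0],[0,0,0,0],[0,0,0,0],[0,0,0,0]]]' 0 30; python3 - <<'E'
from h import *
from workcell import get_obs
f=lambda r:b2w(BIN,[-.074+.104*np.cos(r),-.128,.12+.104*np.sin(r)])[0]
o=get_obs();units([o["eef_pos"]+f(r)-f(0) for r in np.r_[0,.05:.75:.08,.70,.73,.76]],None)
E
```

```text
t: 10.13
eef_pos: [0.6369, -0.0407, 0.1034]
ee_rot: [0.646, 0.763, -0.002, 0.002]
force: [-0.7, -0.5, 0.9]
opening: 0.0428
t: 10.47
eef_pos: [0.6354, -0.0411, 0.1042]
ee_rot: [0.646, 0.763, -0.003, 0.001]
force: [-15.0, -0.9, 11.9]
opening: 0.0136
t 10.47 pos [ 0.6354 -0.0411  0.1042] toolz [-0.003 -0.006 -1.   ] F [-15.   -0.9  11.9] open 0.0136
[-0.  0.  0.] 0.0
[-0.01 -0.   -0.21] 0.0
[-0.04 -0.   -0.54] 0.0
[-0.1  -0.   -0.87] 0.0
[-0.18 -0.   -1.19] 0.0
[-0.29 -0.01 -1.5 ] 0.0
[-0.42 -0.01 -1.81] 0.0
[-0.58 -0.01 -2.1 ] 0.0
[-0.76 -0.01 -2.38] 0.0
[-0.97 -0.01 -2.64] 0.0
[-0.99 -0.01 -2.67] 0.0
[-1.08 -0.01 -2.77] 0.0
[-1.16 -0.01 -2.86] 0.0
```

```bash
python3 -m handwheel '[[[-0.01,-0.05,-0.21,0],[-0.04,-0.05,-0.54,0],[-0.1,-0.05,-0.87,0],[-0.18,-0.05,-1.19,0],[-0.29,-0.05,-1.5,0],[-0.42,-0.05,-1.81,0],[-0.58,-0.05,-2.1,0],[-0.76,-0.05,-2.38,0],[-0.97,-0.05,-2.64,0],[-1.08,-0.05,-2.77,0],[-1.08,-0.05,-2.77,0],[-1.08,-0.05,-2.77,0]]]'; python3 - <<'E'
from h import *
from workcell import *
o=get_obs();p=np.array([.6354,-.0411,.1042]);d=o["eef_pos"]-p
f=lambda r:b2w(BIN,[-.074+.104*np.cos(r),-.128,.12+.104*np.sin(r)])[0]
ax=b2w([0,0,BIN[2]],[1,0,0])[0];print("rod angle from TCP",np.arctan2(.104*0+d[2],.104+d@ax))
units([p+f(.73)-f(0)])
a=capture("side")["pixels"];b=capture("scene")["pixels"]
cv2.imwrite("pics/s3.png",np.hstack([cv2.resize(a[150:390,280:520],(400,400),interpolation=cv2.INTER_CUBIC),cv2.resize(b[130:310,130:310],(400,400),interpolation=cv2.INTER_CUBIC)]))
E
```

```text
t: 11.47
eef_pos: [0.6394, -0.0677, 0.1742]
ee_rot: [0.646, 0.763, -0.003, 0.001]
force: [6.2, -0.9, -1.6]
opening: 0.0134
rod angle from TCP 0.7367334361534117
t 11.47 pos [ 0.6394 -0.0677  0.1742] toolz [-0.002 -0.006 -1.   ] F [ 6.2 -0.9 -1.6] open 0.0134
[0.01 0.02 0.03] 0.0
```

View pics/s3.png

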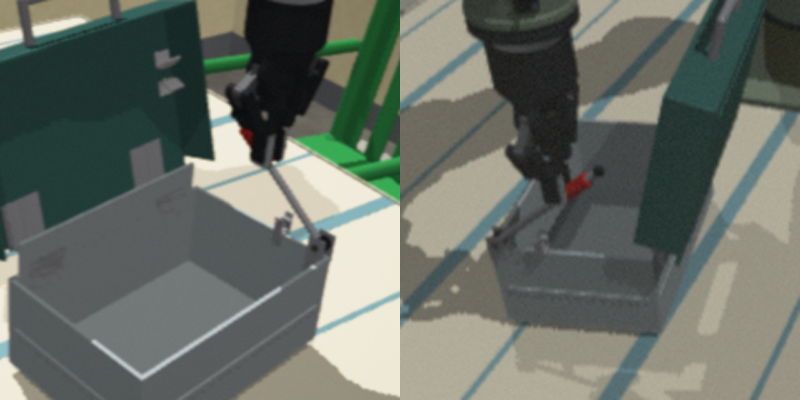

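```bash
python3 -m handwheel '[[[0,0,0,0],[0,0,0,0],[0,0,0,0],[0,0,-0.6,0],[0,0,-1.8,0],[0,0,-3.2,0],[0,0,-4.8,0],[0.6,0,-6.3,0],[1.2,0,-7.8,0],[1.4,0,-8.6,0],[1.4,0,-8.8,0]]]' 0.5 20; python3 - <<'E'
from h import *
from workcell import *
o=get_obs();ob=[]
for n in("side","scene"):
    c=capture(n);ob.append(c)
    for r in(.66,.73,.8):
        pts=np.array([b2w(BIN,[-.074+l*np.cos(r),-.128,.12+l*np.sin(r)])[0] for l in(0,.114,.152)]); print(n,r,proj(c,pts).round(1).tolist())
    print([x[0].round(1) for x in red(c,proj(c,pts)[1],30)])
a,b=[c["pixels"] for c in ob]
cv2.imwrite("pics/s4.png",np.hstack([cv2.resize(a[200:320,390:510],(400,400),interpolation=cv2.INTER_CUBIC),cv2.resize(b[180:260,160:240],(400,400),interpolation=cv2.INTER_CUBIC)]))
units([o["eef_pos"]])
E
```

```text
t: 12.48
eef_pos: [0.6342, -0.0303, 0.3976]
ee_rot: [0.646, 0.764, -0.001, 0.003]
force: [0.3, -0.1, 0.1]
opening: 0.0429
side 0.66 [[472.5, 296.5], [433.4, 237.4], [420.9, 218.5]]
side 0.73 [[472.5, 296.5], [436.4, 235.4], [424.7, 215.5]]
side 0.8 [[472.5, 296.5], [439.5, 233.5], [428.7, 212.9]]
[array([434. , 236.1])]
scene 0.66 [[173.7, 237.7], [206.9, 215.3], [218.7, 207.3]]
scene 0.73 [[173.7, 237.7], [204.1, 212.8], [215.0, 203.8]]
scene 0.8 [[173.7, 237.7], [201.2, 210.4], [211.1, 200.5]]
[array([208.5, 211.9])]
t 12.58 pos [ 0.634  -0.0316  0.3943] toolz [-0.001 -0.006 -1.   ] F [ 0.1 -0.3 -1. ] open 0.0428
[ 0.05  0.02 -0.13] 0.0
```

View pics/s4.png

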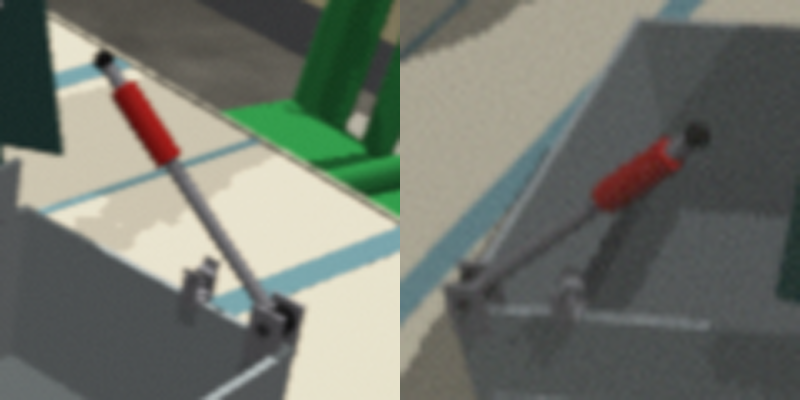

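```bash
python3 - <<'E'
from h import *
units([[.6394,-.0677,.30],[.6394,-.0677,.1742]],BIN[2]+np.pi/2)
E
```

```text
t 12.58 pos [ 0.634  -0.0316  0.3943] toolz [-0.001 -0.006 -1.   ] F [ 0.1 -0.3 -1. ] open 0.0428
[-1.43 -0.02  3.78] -0.01
[-1.4  -0.01  8.81] -0.01
```

```bash
python3 -m handwheel '[[[-0.7,0,1.2,0],[-1.4,0,2.6,0],[-1.4,0,4,0],[-1.4,0,5.4,0],[-1.4,0,6.6,0],[-1.4,0,7.6,0],[-1.4,0,8.3,0],[-1.4,0,8.7,0],[-1.4,0,8.8,0],[-1.4,0,8.8,0]]]'; python3 -m handwheel '[[[0,0,0,0],[0,0,0,0],[0,0,0,0],[0,0,0,0]]]' 0 30;  python3 -m handwheel '[[[-0.07,0,-0.08,0],[-0.14,0,-0.16,0],[-0.22,0,-0.27,0],[-0.22,0,-0.27,0],[-0.22,0,-0.27,0]]]'; python3 -m handwheel '[[[0,0,0,0],[0,0,0,0],[0,0,0,0],[0,0,-0.6,0],[0,0,-1.8,0],[0,0,-3.2,0],[0,0,-4.8,0],[0.6,0,-6.3,0],[1.2,0,-7.8,0],[1.4,0,-8.6,0],[1.4,0,-8.8,0]]]' 0.5 20; python3 - <<'E'
from h import *
from workcell import *
f=lambda r,l:b2w(BIN,[-.074+l*np.cos(r),-.128,.12+l*np.sin(r)])[0]
for n in("side","scene"):
    c=capture(n);im=c["pixels"]
    r=max(red(c,proj(c,f(.73,.114)[None])[0],30),key=lambda a:a[1][4]); 
    g=im.max(2).astype(float); q=proj(c,f(.73,.152)[None])[0]; x,y=q.round().astype(int)
    w=np.clip(70-g[y-9:y+10,x-9:x+10],0,None) ; Y,X=np.mgrid[y-9:y+10,x-9:x+10]
    print(n,"pred",proj(c,np.array([f(.73,.114),f(.73,.152)])).round(1).tolist(),"red",r[0].round(1),"tip",((X*w).sum()/w.sum()).round(1),((Y*w).sum()/w.sum()).round(1))
    cv2.imwrite(f"pics/{n}5.png",im)
a,b=[cv2.imread(f"pics/{n}5.png") for n in("side","scene")]
cv2.imwrite("pics/s5.png",np.hstack([cv2.resize(a[200:320,390:510],(400,400),interpolation=cv2.INTER_CUBIC),cv2.resize(b[180:260,160:240],(400,400),interpolation=cv2.INTER_CUBIC)]))
E
```

```text
t: 13.42
eef_pos: [0.6392, -0.0678, 0.174]
ee_rot: [0.646, 0.763, -0.003, 0.001]
force: [-0.2, 0.4, -0.0]
opening: 0.0427
t: 13.75
eef_pos: [0.6395, -0.0678, 0.1747]
ee_rot: [0.646, 0.763, -0.003, 0.002]
force: [1.0, 1.1, 2.4]
opening: 0.0131
t: 14.17
eef_pos: [0.6405, -0.0736, 0.1817]
ee_rot: [0.647, 0.763, -0.003, 0.002]
force: [2.2, -1.4, -2.5]
opening: 0.0132
t: 15.08
eef_pos: [0.6353, -0.0361, 0.4054]
ee_rot: [0.646, 0.763, -0.001, 0.004]
force: [0.7, 0.5, -0.0]
opening: 0.0427
side pred [[436.4, 235.4], [424.7, 215.5]] red [437.5 233.8] tip 425.2 213.9Traceback (most recent call last):
  File "<stdin>", line 6, in <module>
ValueError: max() iterable argument is empty
```

```bash
python3 - <<'E'
from h import *
units([[.4885,.0664,.41],[.4882,.0661,.3236]],BIN[2])
E
```

```text
t 15.18 pos [ 0.635  -0.0376  0.402 ] toolz [ 0.001 -0.007 -1.   ] F [ 0.4  0.1 -1.3] open 0.0431
[ 5.06 -5.1  -0.35] 14.99
[ 5.08 -5.11  3.1 ] 14.99
```

```bash
python3 -m handwheel '[[[0.4,-0.4,-0.35,-1.15],[0.9,-0.9,-0.35,-2.3],[1.4,-1.4,-0.35,-3.5],[1.9,-1.9,-0.35,-4.7],[2.4,-2.4,-0.35,-5.9],[2.9,-2.9,-0.35,-7],[3.4,-3.5,-0.35,-8.2],[4,-4,-0.35,-9.4],[4.5,-4.5,-0.35,-10.6],[4.8,-4.8,-0.35,-11.8],[5,-5,-0.35,-13],[5.06,-5.1,-0.35,-14.1]]]' 0.29; python3 -m handwheel '[[[0,0,0,-0.8],[0,0,0,-0.8],[0,0,0,-0.8]]]';python3 - <<'E'
from h import *
from workcell import *
units([[.4882,.0661,.3236]],BIN[2])
f=lambda r,l:b2w(BIN,[-.074+l*np.cos(r),-.128,.12+l*np.sin(r)])[0]
o=get_obs()
for n in("side","scene"):
    c=capture(n);im=c["pixels"]; print(n,[(r[0].round(1)) for r in red(c,proj(c,f(.73,.114)[None])[0],30)])
    cv2.imwrite(f"pics/{n}5.png",im)
c=capture("wrist"); print("handle at stop",proj(c,np.array([hand(1.85,y=-.05),hand(1.85),hand(1.85,y=.05)]),wristX(c,o)).round(1).tolist())
b=cv2.imread("pics/scene5.png")
cv2.imwrite("pics/s5.png",np.hstack([cv2.resize(c["pixels"],(400,300)),cv2.resize(b[180:240,160:240],(400,300),interpolation=cv2.INTER_CUBIC)]))
E
```

```text
t: 16.18
eef_pos: [0.4874, 0.0669, 0.4089]
ee_rot: [-0.039, 0.999, -0.004, -0.001]
force: [-0.2, -1.1, -0.0]
opening: 0.0247
t: 16.43
eef_pos: [0.4872, 0.0665, 0.4081]
ee_rot: [-0.079, 0.997, -0.004, -0.002]
force: [0.2, -0.3, 0.3]
opening: 0.0249
t 16.43 pos [0.4872 0.0665 0.4081] toolz [-0.002 -0.007 -1.   ] F [ 0.2 -0.3  0.3] open 0.0249
[-0.05  0.    3.38] -0.07
side [array([437.5, 233.6])]
scene []
handle at stop [[313.3, 320.2], [312.6, 255.6], [311.9, 181.5]]
```

View pics/s5.png

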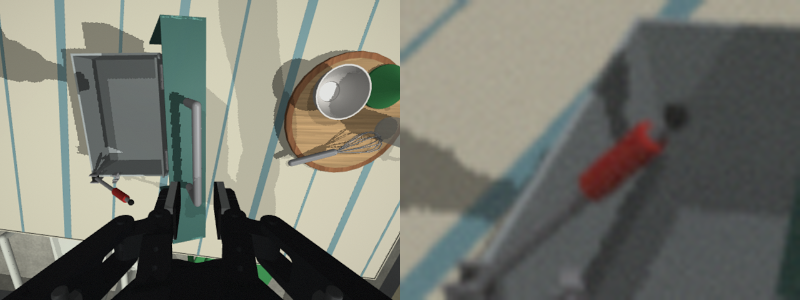

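```bash
python3 -m handwheel '[[[-0.05,0,0.8,0],[-0.05,0,1.8,0],[-0.05,0,2.6,0],[-0.05,0,3.1,0],[-0.05,0,3.38,0],[-0.05,0,3.38,0]]]'; python3 -m handwheel '[[[0,0,0,0],[0,0,0,0],[0,0,0,0],[0,0,0,0]]]' 0 20; python3 - <<'E'
from h import *
from workcell import get_obs
o=get_obs()
units([o["eef_pos"]+hand(a)-hand(1.85) for a in np.arange(1.79,1.09,-.06)])
E
```

```text
t: 17.08
eef_pos: [0.4882, 0.0662, 0.3231]
ee_rot: [-0.079, 0.997, -0.004, -0.002]
force: [0.3, 0.5, -0.2]
opening: 0.025
t: 17.42
eef_pos: [0.4885, 0.0661, 0.3236]
ee_rot: [-0.079, 0.997, -0.004, -0.002]
force: [-0.5, -1.6, 2.2]
opening: 0.0092
t 17.42 pos [0.4885 0.0661 0.3236] toolz [-0.002 -0.008 -1.   ] F [-0.5 -1.6  2.2] open 0.0092
[-0.   -0.52 -0.14] 0.0
[-0.01 -1.06 -0.25] 0.0
[-0.01 -1.59 -0.32] 0.0
[-0.02 -2.13 -0.37] 0.0
[-0.02 -2.68 -0.38] 0.0
[-0.03 -3.22 -0.35] 0.0
[-0.03 -3.76 -0.3 ] 0.0
[-0.04 -4.29 -0.21] 0.0
[-0.04 -4.82 -0.09] 0.0
[-0.05 -5.34  0.06] 0.0
[-0.05 -5.85  0.24] 0.0
[-0.06 -6.35  0.45] 0.0
```

```bash
python3 -m handwheel '[[[0,-0.52,-0.14,0],[0,-1.06,-0.25,0],[0,-1.59,-0.32,0],[-0.02,-2.13,-0.37,0],[-0.02,-2.68,-0.38,0],[-0.03,-3.22,-0.35,0],[-0.03,-3.76,-0.3,0],[-0.04,-4.29,-0.21,0],[-0.04,-4.82,-0.09,0],[-0.05,-5.34,0.06,0],[-0.05,-5.85,0.24,0],[-0.06,-6.35,0.45,0]]]'; python3 - <<'E'
from h import *
p=np.array([.4885,.0661,.3236])
A=[1.13,1.1,1.07,1.04,1.02,1.0,.98,.96,.94,.92,.9,.88]
units([p+hand(a)-hand(1.85) for a in A])
E
```

```text
t: 18.42
eef_pos: [0.5152, -0.0915, 0.3134]
ee_rot: [-0.079, 0.997, -0.004, -0.001]
force: [0.9, -0.4, 1.1]
opening: 0.0089
t 18.42 pos [ 0.5152 -0.0915  0.3134] toolz [-0.002 -0.008 -1.   ] F [ 0.9 -0.4  1.1] open 0.0089
[ 0.01  0.04 -0.01] 0.0
[ 0.01 -0.21  0.11] 0.0
[ 0.01 -0.45  0.23] 0.0
[ 0.   -0.69  0.37] 0.0
[ 0.   -0.84  0.46] 0.0
[-0.   -1.    0.55] 0.0
[-0.   -1.15  0.65] 0.0
[-0.   -1.3   0.75] 0.0
[-0.01 -1.45  0.85] 0.0
[-0.01 -1.59  0.96] 0.0
[-0.01 -1.74  1.07] 0.0
[-0.01 -1.88  1.18] 0.0
```

```bash
python3 -m handwheel '[[[0,-0.21,0.11,0],[0,-0.45,0.23,0],[0,-0.69,0.37,0],[0,-0.84,0.46,0],[0,-1,0.55,0],[0,-1,0.55,0]]]'; python3 -m handwheel '[[[0,-0.07,0.05,0],[0,-0.15,0.1,0],[0,-0.22,0.15,0],[0,-0.3,0.2,0],[0,-0.37,0.25,0],[0,-0.45,0.3,0],[0,-0.45,0.3,0]]]'; python3 - <<'E'
from h import *
p=np.array([.4885,.0661,.3236])
units([p+hand(a)-hand(1.85) for a in [.96,.94,.92,.9,.88]])
E
```

```text
t: 18.92
eef_pos: [0.5194, -0.1167, 0.2994]
ee_rot: [-0.079, 0.997, -0.004, -0.001]
force: [3.3, -1.8, 0.9]
opening: 0.009
t: 19.5
eef_pos: [0.5212, -0.1281, 0.2917]
ee_rot: [-0.079, 0.997, -0.004, -0.001]
force: [4.6, -0.6, -0.1]
opening: 0.0088
t 19.5 pos [ 0.5212 -0.1281  0.2917] toolz [-0.001 -0.008 -1.   ] F [ 4.6 -0.6 -0.1] open 0.0088
[ 0.01  0.18 -0.13] 0.0
[ 0.01  0.03 -0.03] 0.0
[ 0.01 -0.12  0.08] 0.0
[ 0.   -0.26  0.19] 0.0
[ 0.  -0.4  0.3] 0.0
```

Now slowly onto the rod, watching the force.

```bash
python3 -m handwheel '[[[0,-0.06,0.04,0],[0,-0.12,0.08,0],[0,-0.12,0.08,0],[0,-0.12,0.08,0]]]';python3 -m handwheel '[[[0,-0.07,0.05,0],[0,-0.14,0.1,0],[0,-0.14,0.1,0]]]'; python3 - <<'E'
from h import *
from workcell import *
p=np.array([.4885,.0661,.3236])
units([p+hand(a)-hand(1.85) for a in [.92,.9,.88]])
f=lambda r,l:b2w(BIN,[-.074+l*np.cos(r),-.128,.12+l*np.sin(r)])[0]
for n in("side","scene"):
    c=capture(n); print(n,[(r[0].round(1)) for r in red(c,proj(c,f(.73,.114)[None])[0],30)])
a=capture("side")["pixels"];b=c["pixels"]
cv2.imwrite("pics/s6.png",np.hstack([cv2.resize(a[180:330,370:520],(400,400),interpolation=cv2.INTER_CUBIC),cv2.resize(b[150:270,140:260],(400,400),interpolation=cv2.INTER_CUBIC)]))
E
```

```text
t: 19.83
eef_pos: [0.5217, -0.1311, 0.2896]
ee_rot: [-0.079, 0.997, -0.004, -0.001]
force: [5.1, 0.3, -0.3]
opening: 0.0091
t: 20.08
eef_pos: [0.5223, -0.134, 0.2872]
ee_rot: [-0.079, 0.997, -0.003, -0.001]
force: [1.2, 5.9, 7.4]
opening: 0.009
t 20.08 pos [ 0.5223 -0.134   0.2872] toolz [-0.002 -0.006 -1.   ] F [1.2 5.9 7.4] open 0.009
[ 0.01  0.12 -0.1 ] 0.0
[ 0.01 -0.02  0.01] 0.0
[ 0.01 -0.16  0.12] 0.0
side []
scene []
```

View pics/s6.png

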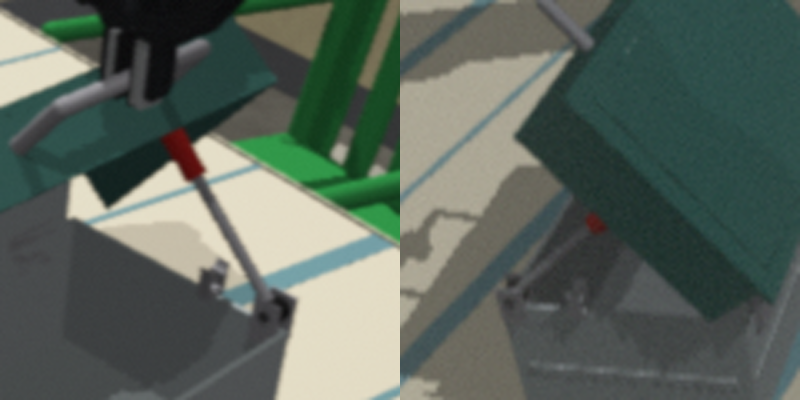

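```bash
python3 -m handwheel '[[[0,0,0,0],[0,0,0,0],[0,0,0,0],[0,0,-0.1,0],[0,0,-0.4,0]]]' 0.29 20; python3 - <<'E'
from h import *
from workcell import *
c=capture("side");print(proj(c,np.array([hand(a,y=.055) for a in(.98,.92,.86,.8)])).round(1).tolist())
cv2.imwrite("pics/r1.png",c["pixels"]);units([[.5223,-.134,.33]])
E
python3 -m handwheel '[[[0,0,-0.5,0],[0,0,-1.5,0],[0,0,-2.8,0],[0,0,-4,0],[0,0,-4,0]]]'; python3 - <<'E'
from h import *
from workcell import *
a=cv2.imread("pics/s6.png")  # before release: crops
for n,(y,h,x,w) in {"side":(180,150,370,150),"scene":(150,120,140,120)}.items():
    c=capture(n);im=c["pixels"];crop=cv2.resize(im[y:y+h,x:x+w],(400,400),interpolation=cv2.INTER_CUBIC)
    o=a[:,:400] if n=="side" else a[:,400:]
    s=slice(130,400) 
    (dx,dy),r=cv2.phaseCorrelate(np.float32(cv2.cvtColor(o[s],6)),np.float32(cv2.cvtColor(crop[s],6)))
    print(n,"shift px(crop)",round(dx,2),round(dy,2),round(r,2),"mean abs diff",np.abs(o[s].astype(int)-crop[s]).mean().round(2))
E
```

```text
t: 20.65
eef_pos: [0.5218, -0.1339, 0.297]
ee_rot: [-0.079, 0.997, -0.003, -0.002]
force: [-0.3, 1.0, 0.0]
opening: 0.0249
[[385.3, 210.2], [391.3, 218.5], [396.9, 227.3], [402.2, 236.4]]
t 20.7 pos [ 0.5224 -0.134   0.2989] toolz [-0.001 -0.007 -1.   ] F [ 1.  -0.6  2.6] open 0.0247
[ 0.01 -0.01 -1.24] 0.0
t: 21.12
eef_pos: [0.5234, -0.1335, 0.4043]
ee_rot: [-0.079, 0.997, -0.004, 0.003]
force: [-0.1, 0.9, -0.2]
opening: 0.0246
side shift px(crop) -0.01 -0.08 0.77 mean abs diff 7.54
scene shift px(crop) 0.01 -0.05 0.53 mean abs diff 2.34
```

```bash
python3 - <<'E'
from workcell import *;import cv2
cv2.imwrite("pics/q.png",capture("scene")["pixels"])
E
python3 -m handwheel '[[[0,0,0,0],[0,0,0,0],[0,0,-1,0],[0,0,-1,0],[0,0,-1,0],[0,0,-1,0],[0,0,-1,0],[0,0,-1,0],[0,0,-1,0],[0,0,-1,0],[0,0,-1,0],[0,0,-1,0]]]'; python3 - <<'E'
from h import *
from workcell import *
a=cv2.imread("pics/q.png");b0=cv2.imread("pics/scene0.png");b=capture("scene")["pixels"]
D=lambda p,q,s:np.abs(p[s].astype(int)-q[s]).mean().round(2)
print("lid/rod region",D(a,b,np.s_[180:270,150:270]),"turntable vs start",D(b0,b,np.s_[200:310,370:520]), "empty noise",D(b0,b,np.s_[300:350,480:520]))
job_done()
E
```

```text
t: 22.27
eef_pos: [0.5224, -0.1331, 0.4238]
ee_rot: [-0.079, 0.997, -0.003, -0.001]
force: [-0.8, 0.6, 0.1]
opening: 0.0248
lid/rod region 1.99 turntable vs start 5.85 empty noise 2.02
the job is handed in; nothing more can be done
```

I opened the lid back to its hinge stop and raised the prop rod out of its clip. I then lowered the lid, held in the gripper throughout, onto the rod. It now stands half open on the rod by itself. I handed the job in at about 22.3 s.

- **Slips mended:** The first grasp of the handle closed on nothing, so I went 16 mm deeper and regrasped. The rod first ended up at about 0.66 rad, the edge of what the slot catches, so I regrasped it and raised it to about 0.74.
- **Lid:** As the lid came down, contact on the rod (about 7 N up) came at about 0.90 rad from the arm's position. In the side picture the handle matched about 0.92. The difference is within calibration error.
- **After release:** The pictures showed no measurable shift on letting go, and nothing beyond image noise over the next second. The gripper was clear above with no force on it.
- **Not confirmed:** I could not see the rod's tip in the slot directly, because the lid hides it. I judge it seated from the lid angle, the rod angle and the lid staying still.
- **Turntable:** The arm did not go near it after the start. Its picture region differed from the first picture by 5.9 grey levels, against 2.0 noise. I take this to be changed shadows, but did not look into it further.

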